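# Index the sample table to the lens

## Task

Bring the small covered dish under the lens of the indexing table: with the fingertips press the plunger's dished cap down, keep it pressed while you carry the table round by one hole, in whichever direction takes the dish to the lens, then let go so that the plunger springs fully up into the new hole. Only press and push the cap: do not pinch or lift anything, do not touch the dish, the vial or the lens stand, keep the vial upright and both in their pockets, and leave the other things on the bench where they are.

Things in the scene. Friction and masses are not known exactly. Their poses are not given: they have to be found in the camera images.
- index_base: Fixed grey base of the indexing table: round foot 256 mm across, plinth, and a steel index flange (radius 118 mm) with eight notches ('holes'), open downward, 45 degrees apart. Origin on the bench, on the table's vertical turning axis; z up, +x points from that axis to the lens stand. It does not move while you work.
- lens_stand: Lens stand, fixed to the base: steel post 145 mm from the turning axis on index_base's +x side, 195 mm high, with an arm reaching in and a black lens barrel (38 mm across) over the pocket circle, its lower end 131 mm above the bench. Origin and axes as index_base.
- turntable (a joint): Angle (rad) of the round table (196 mm across, top 54 mm above the bench) about index_base's z, 0 at the start, positive counter-clockwise from above; stops at +-1.85. Holes every 0.785. Locked while the plunger is up in a hole; free, it turns lightly (0.06 N m) and stays where left. The cap stands at 180 degrees + this angle from index_base's +x; the five pockets are opposite.
- plunger (a joint): Travel (m) of the spring plunger straight down: 0 fully up, pin in a hole; 0.020 at the stop. The table is free from 0.014 on, so press 0.016 to 0.019. Spring about 4 N at first, 10 N at the stop. Hole mouths are chamfered: let go within 3 degrees of a hole and the pin centres itself and springs to 0; elsewhere it stays caught under the flange at 0.014.
- cap_floor (a point): Centre of the dished floor of the plunger's round black cap, where fingertips press: 94 mm above the bench when up, 125 mm from the turning axis; moves with plunger and table. Cap 60 mm across; dish 52 mm across inside, its rim 6 mm above the floor. Closed fingertips in the dish carry the cap along by friction and rim.
- table_centre (a point): Point on the table's turning axis at the height of its upper face, 54 mm above the bench; its axes turn with the table.
- lens_point (a point): Point straight under the lens at the height of the table's upper face, 54 mm above the bench, 68 mm from the turning axis: where the dish's centre must come. Fixed.
- dish: Loose flat covered petri dish, 44 mm across, 12 mm high, in the pocket 45 degrees to one side of the lens (either side). Pockets are 47 mm across inside with rims 4 mm high, on a circle of 68 mm radius. Origin at the centre of its underside, z up.
- vial: Loose small upright capped bottle, 25 mm diameter, 48 mm tall, standing in the pocket 45 degrees to the other side of the lens. Origin at the centre of its underside, z up.
- mug: Bystander: loose mug, 86 mm wide and 96 mm tall, handle to one side. Origin at the centre of its underside.
- dropper_a: Bystander: loose dropper bottle, 33 mm wide, 102 mm tall. Origin at the centre of its underside.
- vial_c: Bystander: loose small bottle standing on the bench, 27 mm wide, 55 mm tall. Origin at the centre of its underside.
- pen: Bystander: loose pen, 145 mm long, lying on the bench. Origin at the centre of its underside.
- tweezers: Bystander: loose tweezers, 121 mm long, lying on the bench. Origin at the centre of their underside.
- tee: Bystander: loose coaxial tee piece, 30 x 40 x 15 mm, on the bench. Origin at the centre of its underside.
- tape: Bystander: loose roll of tape, 96 mm across, 25 mm high, lying flat. Origin at the centre of its underside.

How it is judged:
By the outcome, as a careful person would: the job done as asked, in the order asked, and still so for the second after the job is handed in, with the robot touching nothing.
It also fails if it takes over 38 s, if anything falls off the work surface, if the arm or the gripper's body presses on something with over 40 N, if the wrist force passes 120 N, or if a joint passes its speed limit or range.

## Robot

A 6-joint arm with a two-finger parallel gripper is mounted at the origin on the work surface; the furniture and walls round the work are solid. World frame = base frame: x ahead of the robot, y to its left, z up, the work surface at z = 0. Lengths are in m, angles in rad, forces in N, time in s.
With the tool pointing down it reaches from about 0.375 to 0.925 m from the base axis. Payload 5.7 kg.
Tool frame: the origin (TCP) lies midway between the tips of the shut fingers; the grasp point (between the pads) lies 19 mm behind it; z points along the fingers, y is the line along which they close (so a half turn about z gives the same grasp; the last joint's range is limited). The gripper opens to 88 mm and grips with 3 to 60 N. Pads are 20 mm wide; open, the fingers measure 115 mm over their backs; the gripper's body (75 mm by 178 mm) begins 61 mm behind the grasp point.
Start: joints at [1.163, 0.359, 1.51, -0, 1.272, -0.115], TCP at [0.173, 0.574, 0.223] pointing down, gripper open.
Joint ranges: [-2.97, 2.97], [-1.01, 2.36], [0.21, 2.38], [-0.96, 4.11], [0.2, 2.71], [-2.98, 2.98]. Speed limits (rad/s): [2.39, 2.39, 3.14, 3.14, 3.14, 3.14].

## Interface

Orientations are given as a unit quaternion [w, x, y, z].
In Python, from plant import env gives the robot as it stands.
- The arm moves only by the tool move_arm, never from a script. Its argument "commands" is a list of rows, each an object of numbers: "x", "y", "z": the shift along the tool's x, y, z in mm; "rx", "ry", "rz": the turn, a rotation vector about the tool's x, y, z in rad; "fingers": the gripper command: -1 is shut, 1 is fully open, values between are in proportion. In form: [{"x": .., "y": .., "z": .., "rx": .., "ry": .., "rz": .., "fingers": ..}, ...]. A call has exactly 5 rows; each row shifts and turns the commanded pose from where the row before left it, along the tool's axes as they then stand; what a row does not reach is not made up. A row lasts 1/10 s, in which the tool goes at most 50 mm and 8.59 degrees, less where a joint would pass 70% of its speed; a pose out of reach is approached as far as the arm can. A call with a gripper value outside its range is refused whole. The fingers move at their own pace and stop on an object; "grip_force" is the grip in N (left out, the last holds). Time passes only in rows, so rows that do not move let the fingers close, or fill a call up. It gives the time, the measured TCP pose, the force, the opening and the grip force at its end, in the units of the state.
- env.get_state(): the state, without advancing time (a new reading comes with each control period).
- env.capture(name): name is "scene" or "top"; returns a dict with "image" (400x640x3 uint8, blue, green, red), "K" (3x3 intrinsics, pixels), "R" (3x3) and "t" (3): a world point X has camera coordinates R X + t. Camera axes: x right, y down, z forward; pixel columns grow to the right and rows downward; lengths in m; the calibration is good to about 2 mm. A picture is of the moment at which its call begins. There is no depth.
- env.finish_job(): hands the job in; it is judged then, once.
Trained networks look in a picture, given as the dict that the camera call returned (one of the last four; its "shot" number tells which), for a name from the list of things; names that differ only in an ending like _2 or _b are one class to them, and where a whole thing is asked for, a point or a joint stands for the part that bears it (a point fixed in the world has none). Each returns a list of dicts, best first, with "score" (0 to 1); they miss things now and then, are a little off and sometimes report something else, mostly with a low value. They report only what shows in the picture. A call takes as long as a camera call.
- env.search_frame(picture, thing): "rect" ([left, top, right, bottom] in pixels, round what is visible of it).
- env.mark_of(picture, thing): "point" ([row, column] in pixels: a listed point, or the origin of a listed thing).
The state is a dict: "t": time; "joint_positions": joint angles; "qvel": joint speeds; "tau": joint torques, N m; "position": TCP position; "eef_rot": TCP orientation; "force": force on the tool from outside, world axes, zero at the start; "torque": the same for the moment, N m; "width": finger opening in m; "grip_force": force on a finger pad.
Only numpy, scipy, OpenCV 4.12 (cv2) and the standard library are available. Lean on these libraries where they do the work, as an engineer would, in place of code of your own. Each camera call takes 0.05 s, during which the arm holds its last target. There are 200 camera calls.

## Working session

There is one attempt and no reset: what is moved stays moved. The work goes in short steps, Python scripts to look and compute and a tool call to move; the robot and the scene stay as the last step left them, time stands still between calls to the robot, and variables do not carry over. Pictures are saved under pics/ and viewed, at most 10 in all, crops included, and the job is handed in when it is done.

Besides the shell and the picture viewer there is one more tool, called as a command line: name --argument value ..., lists and objects as JSON in quotes. move_arm: Moves the arm, as the interface text tells. Its arguments: {"type":"object","properties":{"commands":{"type":"array","items":{"type":"object","properties":{"x":{"type":"number"},"y":{"type":"number"},"z":{"type":"number"},"rx":{"type":"number"},"ry":{"type":"number"},"rz":{"type":"number"},"fingers":{"type":"number"}}}},"grip_force":{"type":"number"}},"required":["commands"]}

```bash
mkdir -p pics; cat > h.py <<'E'
import numpy as np, cv2
from plant import env
def ray(p,rc,z):
    K,R,t=[np.array(p[k],float) for k in("K","R","t")]
    d=R.T@np.linalg.solve(K,[rc[1],rc[0],1]); c=-R.T@t
    return c+d*(z-c[2])/d[2]
def proj(p,X):
    v=p["K"]@(p["R"]@np.array(X)+p["t"]); return v[:2]/v[2]
E
python3 - <<'E'
from h import *
s=env.get_state();print(s["position"],s["eef_rot"],s["force"],s["width"])
Z=dict(index_base=0,cap_floor=.094,table_centre=.054,lens_point=.054,dish=.056,vial=.056)
for n in("scene","top"):
    p=env.capture(n);cv2.imwrite(f"pics/{n}0.png",p["image"])
    print(n,-p["R"].T@p["t"])
    for k,z in Z.items():
        print(k,[(round(m["score"],2),np.round(m["point"]),ray(p,m["point"],z).round(4)) for m in env.mark_of(p,k)[:2]])
E
```

```text
[0.17290649 0.57383915 0.22183227] [-2.37602692e-04  1.45867981e-01  9.89303650e-01 -8.73720533e-04] [-0.3445279   0.38249596 -0.41178469] 0.08773699337613569
scene [ 0.01343201 -0.63113648  0.75343167]
index_base [(0.6, array([194., 342.]), array([0.587 , 0.0331, 0.    ]))]
cap_floor [(0.73, array([195., 317.]), array([ 0.4642, -0.0174,  0.094 ])), (0.24, array([287., 374.]), array([ 0.3952, -0.3005,  0.094 ]))]
table_centre [(0.73, array([180., 344.]), array([0.5835, 0.0266, 0.054 ])), (0.43, array([196., 252.]), array([0.355 , 0.1112, 0.054 ]))]
lens_point [(0.72, array([165., 356.]), array([0.6533, 0.0614, 0.054 ]))]
dish [(0.56, array([164., 336.]), array([0.6101, 0.0945, 0.056 ]))]
vial [(0.69, array([274., 307.]), array([ 0.3247, -0.1743,  0.056 ])), (0.65, array([175., 364.]), array([0.641 , 0.0099, 0.056 ]))]
top [ 0.2870879  -0.04599328  1.13499532]
index_base [(0.9, array([164., 293.]), array([0.5874, 0.0256, 0.    ]))]
cap_floor [(0.77, array([210., 312.]), array([ 0.4615, -0.02  ,  0.094 ]))]
table_centre [(0.55, array([159., 294.]), array([0.5851, 0.0208, 0.054 ]))]
lens_point [(0.56, array([134., 279.]), array([0.6445, 0.0525, 0.054 ]))]
dish [(0.52, array([152., 266.]), array([0.6017, 0.0831, 0.056 ]))]
vial [(0.62, array([266., 370.]), array([ 0.3434, -0.1427,  0.056 ])), (0.48, array([282., 422.]), array([ 0.3077, -0.2514,  0.056 ]))]
```

View pics/scene0.png

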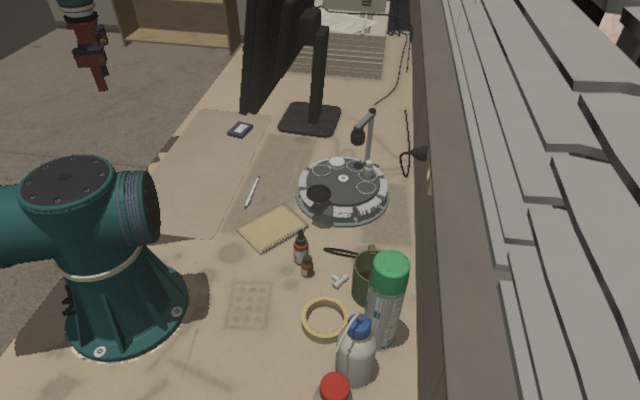

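View pics/top0.png

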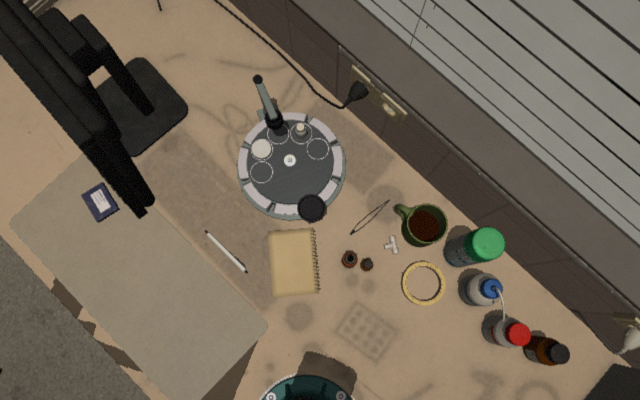

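The scene shows the table with its white ring near (343,190), the cap at (318,193) and the lens at (358,135). In the top view the table centre is at (291,160), the cap at (312,207), the dish at (262,150) and the vial at (300,130). The dish is counter-clockwise of the lens, so the table has to turn −45°. I'll refine the geometry with an overlay.

```bash
cat > ov.py <<'E'
from h import *
from scipy.optimize import least_squares
def dark_cap(p,guess,r=45):
    g=p["image"].max(2); u=proj(p,guess); m=np.zeros_like(g); cv2.circle(m,tuple(int(v) for v in u),r,255,-1)
    b=((g<45)&(m>0)).astype(np.uint8)
    n,l,s,c=cv2.connectedComponentsWithStats(b); i=1+s[1:,4].argmax(); return c[i],s[i]
def overlay(p,C,phi,th,fn,box,sc):
    im=cv2.resize(p["image"],None,fx=sc,fy=sc,interpolation=cv2.INTER_CUBIC)
    a=np.linspace(0,2*np.pi,80)
    def circ(c,r,z,col):
        pts=[proj(p,[c[0]+r*np.cos(t),c[1]+r*np.sin(t),z])*sc for t in a]
        cv2.polylines(im,[np.int32(pts)],True,col,1)
    P=lambda r,t:[C[0]+r*np.cos(t),C[1]+r*np.sin(t)]
    circ(C,.098,.054,(0,255,0));circ(C,.128,.0,(255,255,0))
    circ(P(.125,phi+np.pi+th),.03,.1-0,(0,0,255))
    circ(P(.068,phi),.019,.131,(255,0,255)); circ(P(.145,phi),.006,.195,(255,0,255))
    for k in range(-2,3): circ(P(.068,phi+th+k*np.pi/4),.0235,.058,(0,160,255))
    x0,y0,x1,y1=[int(v*sc) for v in box]; return im[y0:y1,x0:x1]
E
python3 - <<'E'
from ov import *
ps=[env.capture(n) for n in("scene","top")]
C=[.586,.024];phi=np.deg2rad(22)
for p in ps: print(dark_cap(p,[.463,-.019,.097],30))
a=overlay(ps[0],C,phi,0,0,(283,100,403,230),3.2);b=overlay(ps[1],C,phi,0,0,(225,70,355,230),3.2)
h=max(a.shape[0],b.shape[0]);f=lambda i:cv2.copyMakeBorder(i,0,h-i.shape[0],0,0,0)
cv2.imwrite("pics/ov.png",np.hstack([f(a),f(b)]))
# monitor corner
q=[(110,245),(212,145)]
D=[];c=[]
for p,r in zip(ps,q):
    o=-p["R"].T@p["t"];d=ray(p,r,0)-o;D.append(d/np.linalg.norm(d));c.append(o)
s=np.linalg.lstsq(np.c_[D[0],-D[1]],c[1]-c[0],rcond=None)[0];print(c[0]+D[0]*s[0],c[1]+D[1]*s[1])
E
```

```text
(array([327., 199.]), array([327, 199,   1,   1,   1], dtype=int32))
(array([311.20175439, 207.81052632]), array([298, 194,  28,  28, 570], dtype=int32))
[0.45215252 0.3013975  0.17788908] [0.44912403 0.3028275  0.17789754]
```

View pics/ov.png

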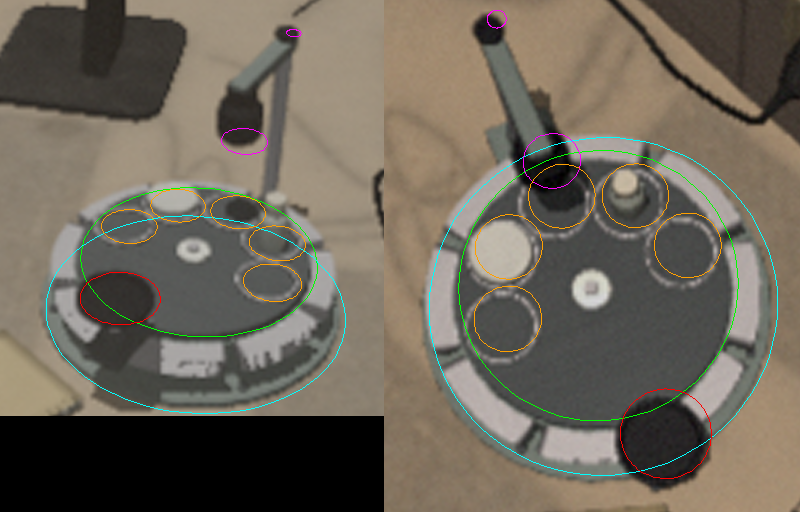

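The overlay is within about 4 mm. The hub is at crop (591,289), the dish at (502,249), the free pockets at (500,327) and (683,250), and the cap blob at (311,208) in the full image. The monitor's lower corner is at about (0.45, 0.30, 0.18), so the path has to keep inside it. Next I'll fit centre and angle from these points.

```bash
python3 - <<'E'
from ov import *
ps={n:env.capture(n) for n in("scene","top")}
t=lambda x,y:((x-384)/3.2+225,y/3.2+70); s=lambda x,y:(x/3.2+283,y/3.2+100)
q=np.pi/4
obs=[("top",t(591,289),0,0,.055),("scene",s(193,250),0,0,.056),("top",t(500,327),.068,2*q,.056),("top",t(502,249),.068,q,.067),
("top",t(683,250),.068,-2*q,.056),("top",t(630,202),.068,-q,.056),("top",(311.5,207.5),.125,np.pi,.097)]
def res(v):
    r=[]
    for n,u,R,a,z in obs:
        w=ray(ps[n],u[::-1],z)[:2]; r+=list(w-(v[:2]+R*np.array([np.cos(a+v[2]),np.sin(a+v[2])])))
    return np.array(r)
f=least_squares(res,[.586,.024,.4]);v=f.x
print(v.round(4),np.rad2deg(v[2]),(f.fun*1000).round(1))
for th in(0,-15,-30,-45): a=v[2]+np.pi+np.deg2rad(th);print(th,(v[:2]+.125*np.array([np.cos(a),np.sin(a)])).round(4))
E
```

```text
[0.5826 0.0289 0.3898] 22.333229256668094 [-0.9  0.4  4.2  3.6 -1.6  0.9 -0.5 -1.3  0.2 -1.6 -0.8 -1.3 -0.7 -0.8]
0 [ 0.467  -0.0186]
-15 [0.4586 0.013 ]
-30 [0.4587 0.0456]
-45 [0.4673 0.0771]
```

move_arm --commands '[{"y": -40, "z": -5, "rz": -0.1, "fingers": -1}, {"y": -45, "rz": -0.1, "fingers": -1}, {"y": -45, "rz": -0.095, "fingers": -1}, {"y": -45, "fingers": -1}, {"y": -20, "fingers": -1}]'

```text
$.commands[0]: bad value
```

move_arm --commands '[{"x": 0, "y": -40, "z": -5, "rx": 0, "ry": 0, "rz": -0.1, "fingers": -1}, {"x": 0, "y": -45, "z": 0, "rx": 0, "ry": 0, "rz": -0.1, "fingers": -1}, {"x": 0, "y": -45, "z": 0, "rx": 0, "ry": 0, "rz": -0.09, "fingers": -1}, {"x": 0, "y": -40, "z": 0, "rx": 0, "ry": 0, "rz": 0, "fingers": -1}, {"x": 0, "y": -10, "z": 0, "rx": 0, "ry": 0, "rz": 0, "fingers": -1}]' --grip_force 10

```text
t: 1.4
position: [0.1473, 0.3929, 0.2273]
eef_rot: [-0.001, 0.002, 1.0, -0.001]
force: [0.4, 1.3, 0.3]
width: 0.0511
grip_force: 0.0
```

move_arm --commands '[{"x": -40, "y": -28, "z": 0, "rx": 0, "ry": 0, "rz": 0, "fingers": -1}, {"x": -40, "y": -25, "z": 0, "rx": 0, "ry": 0, "rz": 0, "fingers": -1}, {"x": -38, "y": -30, "z": 0, "rx": 0, "ry": 0, "rz": 0, "fingers": -1}, {"x": -35, "y": -35, "z": 0, "rx": 0, "ry": 0, "rz": 0, "fingers": -1}, {"x": -30, "y": -35, "z": 0, "rx": 0, "ry": 0, "rz": 0, "fingers": -1}]'

```text
t: 1.9
position: [0.334, 0.243, 0.2282]
eef_rot: [0.001, 0.001, 1.0, 0.001]
force: [-0.2, 0.9, 0.1]
width: 0.0114
grip_force: 0.0
```

move_arm --commands '[{"x": -25, "y": -40, "z": 0, "rx": 0, "ry": 0, "rz": 0, "fingers": -1}, {"x": -20, "y": -40, "z": 0, "rx": 0, "ry": 0, "rz": 0, "fingers": -1}, {"x": -20, "y": -40, "z": 0, "rx": 0, "ry": 0, "rz": 0, "fingers": -1}, {"x": -15, "y": -40, "z": 0, "rx": 0, "ry": 0, "rz": 0, "fingers": -1}, {"x": -15, "y": -40, "z": 0, "rx": 0, "ry": 0, "rz": 0, "fingers": -1}]'

```text
t: 2.4
position: [0.4274, 0.0417, 0.2281]
eef_rot: [0.001, 0.002, 1.0, 0.0]
force: [0.1, 0.6, -0.4]
width: 0.0006
grip_force: 0.0
```

move_arm --commands '[{"x": -20, "y": -30, "z": 10, "rx": 0, "ry": 0, "rz": 0, "fingers": -1}, {"x": -19, "y": -30, "z": 20, "rx": 0, "ry": 0, "rz": 0, "fingers": -1}, {"x": 0, "y": 0, "z": 40, "rx": 0, "ry": 0, "rz": 0, "fingers": -1}, {"x": 0, "y": 0, "z": 36, "rx": 0, "ry": 0, "rz": 0, "fingers": -1}, {"x": 0, "y": 0, "z": 0, "rx": 0, "ry": 0, "rz": 0, "fingers": -1}]'

```text
t: 2.9
position: [0.462, -0.0165, 0.1182]
eef_rot: [-0.004, 0.002, 1.0, 0.001]
force: [-0.7, -0.3, -0.0]
width: 0.0002
grip_force: 0.0
```

```bash
python3 - <<'E'
from ov import *
ps=[env.capture(n) for n in("scene","top")]
C=[.5826,.0289];phi=.3898
a=overlay(ps[0],C,phi,0,0,(283,100,403,230),3.2);b=overlay(ps[1],C,phi,0,0,(225,70,355,230),3.2)
h=max(a.shape[0],b.shape[0]);f=lambda i:cv2.copyMakeBorder(i,0,h-i.shape[0],0,0,0)
cv2.imwrite("pics/ov2.png",np.hstack([f(a),f(b)]));print(env.get_state()["position"])
E
```

```text
[ 0.46481953 -0.01663613  0.12181409]
```

View pics/ov2.png

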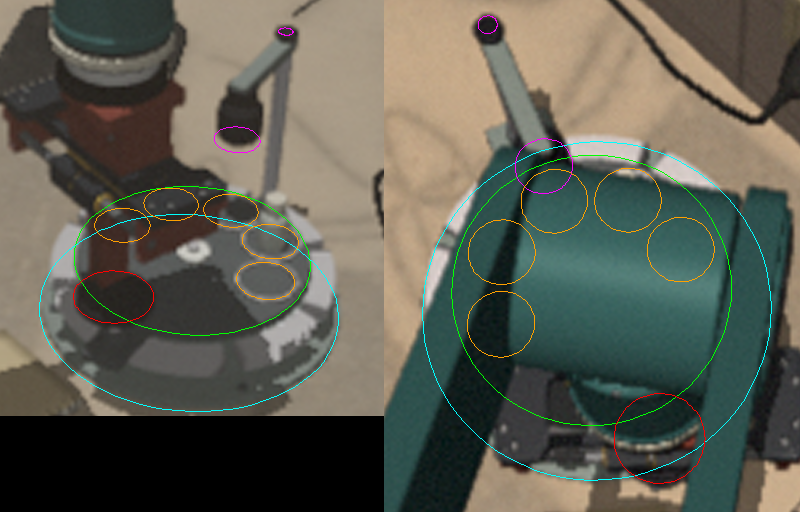

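The post overlay now fits in the top view. The closed fingers are above the cap and the gripper is well clear of the lens. I'll descend slowly and watch the force.

move_arm --commands '[{"x": -2, "y": -2, "z": 8, "rx": 0, "ry": 0, "rz": 0, "fingers": -1}, {"x": 0, "y": 0, "z": 8, "rx": 0, "ry": 0, "rz": 0, "fingers": -1}, {"x": 0, "y": 0, "z": 8, "rx": 0, "ry": 0, "rz": 0, "fingers": -1}, {"x": 0, "y": 0, "z": 0, "rx": 0, "ry": 0, "rz": 0, "fingers": -1}, {"x": 0, "y": 0, "z": 0, "rx": 0, "ry": 0, "rz": 0, "fingers": -1}]'

```text
t: 3.5
position: [0.4664, -0.0186, 0.0977]
eef_rot: [-0.0, 0.001, 1.0, -0.0]
force: [-0.1, 0.9, -1.0]
width: 0.0002
grip_force: 0.0
```

move_arm --commands '[{"x": 0, "y": 0, "z": 4, "rx": 0, "ry": 0, "rz": 0, "fingers": -1}, {"x": 0, "y": 0, "z": 4, "rx": 0, "ry": 0, "rz": 0, "fingers": -1}, {"x": 0, "y": 0, "z": 2, "rx": 0, "ry": 0, "rz": 0, "fingers": -1}, {"x": 0, "y": 0, "z": 0, "rx": 0, "ry": 0, "rz": 0, "fingers": -1}, {"x": 0, "y": 0, "z": 0, "rx": 0, "ry": 0, "rz": 0, "fingers": -1}]'

```text
t: 4.0
position: [0.4671, -0.0188, 0.0879]
eef_rot: [0.0, 0.001, 1.0, -0.0]
force: [0.8, 0.6, 4.2]
width: 0.0006
grip_force: 2.5
```

move_arm --commands '[{"x": 0, "y": 0, "z": 4, "rx": 0, "ry": 0, "rz": 0, "fingers": -1}, {"x": 0, "y": 0, "z": 4, "rx": 0, "ry": 0, "rz": 0, "fingers": -1}, {"x": 0, "y": 0, "z": 3, "rx": 0, "ry": 0, "rz": 0, "fingers": -1}, {"x": 0, "y": 0, "z": 0, "rx": 0, "ry": 0, "rz": 0, "fingers": -1}, {"x": 0, "y": 0, "z": 0, "rx": 0, "ry": 0, "rz": 0, "fingers": -1}]'

```text
t: 4.5
position: [0.4671, -0.0188, 0.0771]
eef_rot: [0.0, 0.001, 1.0, -0.0]
force: [-0.2, 0.7, 8.6]
width: 0.0004
grip_force: 4.1
```

move_arm --commands '[{"x": 1.9, "y": 5.1, "z": 0.5, "rx": 0, "ry": 0, "rz": 0, "fingers": -1}, {"x": 1.8, "y": 5.2, "z": 0, "rx": 0, "ry": 0, "rz": 0, "fingers": -1}, {"x": 1.5, "y": 5.2, "z": 0, "rx": 0, "ry": 0, "rz": 0, "fingers": -1}, {"x": 1.3, "y": 5.3, "z": 0, "rx": 0, "ry": 0, "rz": 0, "fingers": -1}, {"x": 0, "y": 0, "z": 0, "rx": 0, "ry": 0, "rz": 0, "fingers": -1}]'

```text
t: 5.0
position: [0.4606, 0.0024, 0.0768]
eef_rot: [0.001, 0.001, 1.0, -0.0]
force: [0.9, 0.1, 8.4]
width: 0.0005
grip_force: 4.1
```

```bash
cat > see.py <<'E'
from ov import *
import sys
th=np.deg2rad(float(sys.argv[1]))
ps=[env.capture(n) for n in("scene","top")]
s=env.get_state();print(s["position"].round(4),s["force"].round(1))
a=overlay(ps[0],[.585,.0265],.3898,th,0,(283,100,403,230),3.2);b=overlay(ps[1],[.5826,.0289],.3898,th,0,(225,70,355,230),3.2)
h=max(a.shape[0],b.shape[0]);f=lambda i:cv2.copyMakeBorder(i,0,h-i.shape[0],0,0,0)
cv2.imwrite("pics/%s.png"%sys.argv[2],np.hstack([f(a),f(b)]))
E
python3 see.py -10 p10
```

```text
[0.4607 0.0021 0.0767] [-0.4  0.4  8.5]
```

View pics/p10.png

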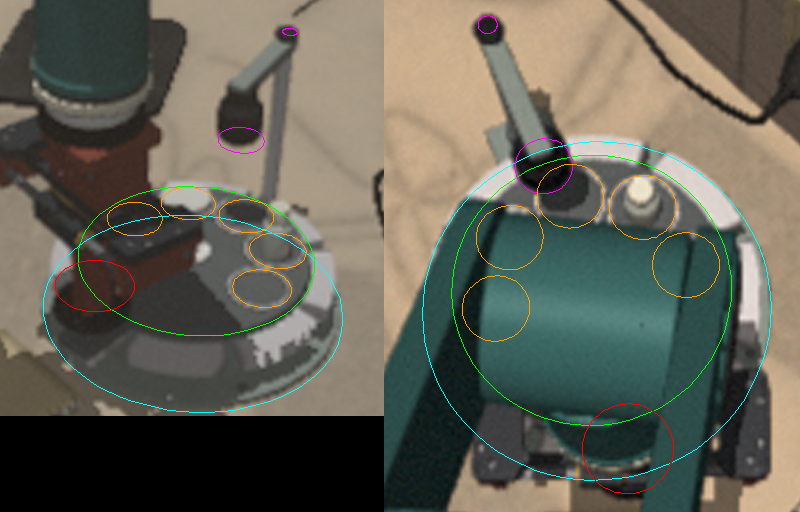

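The table follows, with pockets and vial matching −10°. I'll continue the arc.

move_arm --commands '[{"x": 1.1, "y": 5.4, "z": 0, "rx": 0, "ry": 0, "rz": 0, "fingers": -1}, {"x": 0.8, "y": 5.4, "z": 0, "rx": 0, "ry": 0, "rz": 0, "fingers": -1}, {"x": 0.6, "y": 5.4, "z": 0, "rx": 0, "ry": 0, "rz": 0, "fingers": -1}, {"x": 0.3, "y": 5.4, "z": 0, "rx": 0, "ry": 0, "rz": 0, "fingers": -1}, {"x": 0.1, "y": 5.4, "z": 0, "rx": 0, "ry": 0, "rz": 0, "fingers": -1}]'

```text
t: 5.6
position: [0.4578, 0.029, 0.0767]
eef_rot: [0.001, 0.001, 1.0, -0.0]
force: [-0.2, -0.7, 7.8]
width: 0.0002
grip_force: 4.1
```

move_arm --commands '[{"x": -0.1, "y": 5.5, "z": 0, "rx": 0, "ry": 0, "rz": 0, "fingers": -1}, {"x": -0.4, "y": 5.5, "z": 0, "rx": 0, "ry": 0, "rz": 0, "fingers": -1}, {"x": -0.6, "y": 5.4, "z": 0, "rx": 0, "ry": 0, "rz": 0, "fingers": -1}, {"x": -0.8, "y": 5.4, "z": 0, "rx": 0, "ry": 0, "rz": 0, "fingers": -1}, {"x": -1.1, "y": 5.3, "z": 0, "rx": 0, "ry": 0, "rz": 0, "fingers": -1}]'

```text
t: 6.1
position: [0.4608, 0.0562, 0.0767]
eef_rot: [0.0, 0.001, 1.0, -0.0]
force: [-1.1, -0.4, 8.1]
width: 0.0004
grip_force: 4.1
```

move_arm --commands '[{"x": -1.3, "y": 5.3, "z": 0, "rx": 0, "ry": 0, "rz": 0, "fingers": -1}, {"x": -1.6, "y": 5.2, "z": 0, "rx": 0, "ry": 0, "rz": 0, "fingers": -1}, {"x": -1.8, "y": 5.2, "z": 0, "rx": 0, "ry": 0, "rz": 0, "fingers": -1}, {"x": -2.0, "y": 5.1, "z": 0, "rx": 0, "ry": 0, "rz": 0, "fingers": -1}, {"x": 0, "y": 0, "z": 0, "rx": 0, "ry": 0, "rz": 0, "fingers": -1}]'

```text
t: 6.6
position: [0.4677, 0.0774, 0.0767]
eef_rot: [0.0, 0.001, 1.0, 0.0]
force: [-0.3, 0.8, 7.4]
width: 0.0007
grip_force: 4.2
```

```bash
python3 see.py -45 p45
```

```text
[0.4676 0.0772 0.0767] [-0.3 -0.6  8.6]
```

View pics/p45.png

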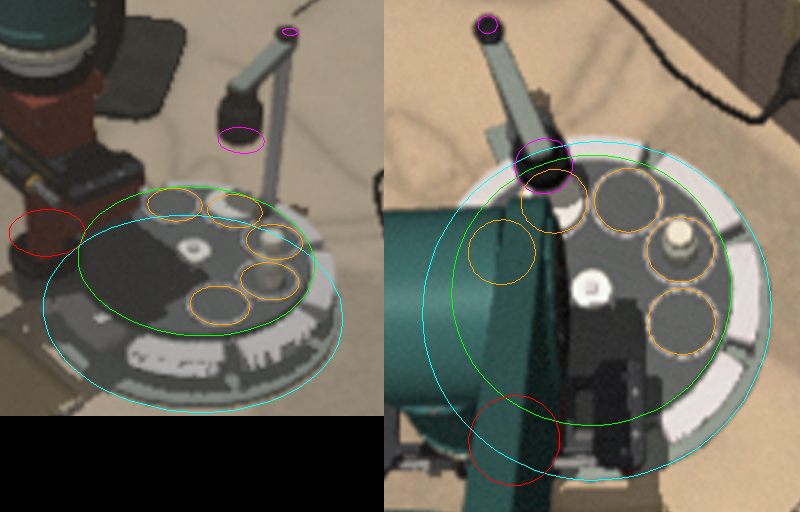

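In the top view the pockets match the −45° overlay to about a pixel, and the dish shows under the lens at (568,215). The vial is upright in its pocket. Now I'll release straight up.

move_arm --commands '[{"x": 0, "y": 0, "z": -4, "rx": 0, "ry": 0, "rz": 0, "fingers": -1}, {"x": 0, "y": 0, "z": -4, "rx": 0, "ry": 0, "rz": 0, "fingers": -1}, {"x": 0, "y": 0, "z": -4, "rx": 0, "ry": 0, "rz": 0, "fingers": -1}, {"x": 0, "y": 0, "z": 0, "rx": 0, "ry": 0, "rz": 0, "fingers": -1}, {"x": 0, "y": 0, "z": 0, "rx": 0, "ry": 0, "rz": 0, "fingers": -1}]'

```text
t: 7.2
position: [0.4675, 0.0771, 0.0884]
eef_rot: [0.0, 0.001, 1.0, 0.0]
force: [0.6, 1.0, 4.3]
width: 0.0004
grip_force: 2.3
```

The spring still pushes at z = 0.088, so the pin has entered the hole. I'll retreat.

move_arm --commands '[{"x": 0, "y": 0, "z": -4, "rx": 0, "ry": 0, "rz": 0, "fingers": -1}, {"x": 0, "y": 0, "z": -6, "rx": 0, "ry": 0, "rz": 0, "fingers": -1}, {"x": 0, "y": 0, "z": -20, "rx": 0, "ry": 0, "rz": 0, "fingers": -1}, {"x": 0, "y": 0, "z": -40, "rx": 0, "ry": 0, "rz": 0, "fingers": -1}, {"x": 0, "y": 0, "z": -40, "rx": 0, "ry": 0, "rz": 0, "fingers": -1}]'

```text
t: 7.7
position: [0.4651, 0.0766, 0.1984]
eef_rot: [-0.002, 0.001, 1.0, -0.0]
force: [0.8, -0.0, -0.0]
width: 0.0
grip_force: 0.0
```

move_arm --commands '[{"x": 20, "y": -40, "z": -20, "rx": 0, "ry": 0, "rz": 0, "fingers": -1}, {"x": 20, "y": -45, "z": 0, "rx": 0, "ry": 0, "rz": 0, "fingers": -1}, {"x": 15, "y": -45, "z": 0, "rx": 0, "ry": 0, "rz": 0, "fingers": -1}, {"x": 5, "y": -45, "z": 0, "rx": 0, "ry": 0, "rz": 0, "fingers": -1}, {"x": 0, "y": -45, "z": 0, "rx": 0, "ry": 0, "rz": 0, "fingers": -1}]'

```text
t: 8.2
position: [0.4041, -0.1439, 0.2181]
eef_rot: [-0.001, 0.001, 1.0, 0.0]
force: [0.6, -0.5, -0.7]
width: 0.0005
grip_force: 0.0
```

move_arm --commands '[{"x": 5, "y": -45, "z": 0, "rx": 0, "ry": 0, "rz": 0, "fingers": -1}, {"x": 15, "y": -40, "z": 0, "rx": 0, "ry": 0, "rz": 0, "fingers": -1}, {"x": 15, "y": -30, "z": 0, "rx": 0, "ry": 0, "rz": 0, "fingers": -1}, {"x": 0, "y": 0, "z": 0, "rx": 0, "ry": 0, "rz": 0, "fingers": -1}, {"x": 0, "y": 0, "z": 0, "rx": 0, "ry": 0, "rz": 0, "fingers": -1}]'

```text
t: 8.7
position: [0.3701, -0.2575, 0.2178]
eef_rot: [-0.001, 0.003, 1.0, 0.001]
force: [-0.2, 0.1, -0.4]
width: 0.0006
grip_force: 0.0
```

```bash
python3 see.py -45 pend; python3 -c "
import cv2
from h import *
cv2.imwrite('pics/full.png',env.capture('top')['image'])"
```

```text
[ 0.3709 -0.2565  0.2179] [-0.1  0.3  0.2]
```

View pics/pend.png

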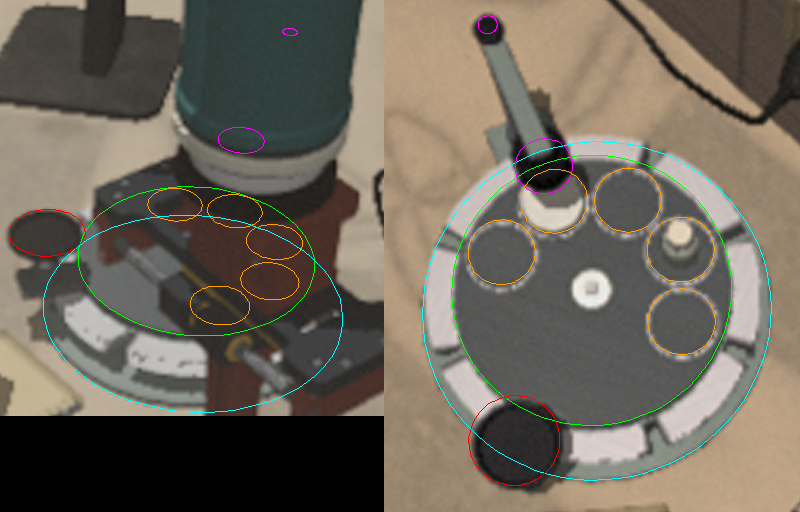

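View pics/full.png

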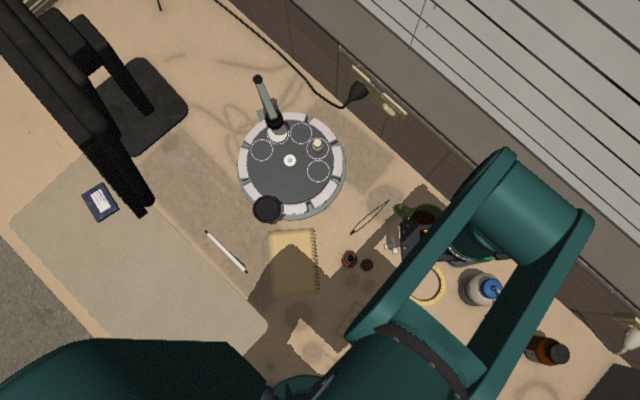

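The dish is in the pocket under the lens at crop (552,205). The cap matches the "fully up" circle at crop (515,440) and in the scene view, the vial is upright, and the bystanders that show have not moved. Handing in.

```bash
python3 -c "
from plant import env
print(env.finish_job())"
```

```text
the job is handed in; nothing more can be done
None
```

The job is handed in: I turned the table one hole clockwise (−45°), the dish is under the lens, and the plunger sprang fully up into the new hole; the final pictures show the vial upright, though the arm hid part of the bench.

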